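Shut the fume box's vent flap with the hook pole

ROBOT

A 6-joint arm with a two-finger parallel gripper is mounted at the origin on the work surface. World frame = base frame: x ahead of the robot, y to its left, z up, the work surface at z = 0. Lengths are in m, angles in rad, forces in N, time in s.
With the tool pointing down it reaches from about 0.35 to 0.975 m from the base axis. Payload 4.9 kg.
Tool frame: the origin (TCP) lies at the very end of the fingers, on their centre line; the grasp point (between the pads) lies 19 mm behind it (pinch_z is the distance from the TCP to the grasp point, in m); z points along the fingers, y is the line along which they close (so a half turn about z gives the same grasp; the last joint's range is limited). The gripper opens to 85 mm and grips with 20 to 120 N. Pads are 22 mm wide; open, the fingers measure 114 mm over their backs; the gripper's body (76 mm by 85 mm) begins 54 mm behind the grasp point. The pads swing forward as they close: fully open they stand 13 mm farther back than shut.
Start: joints at [-1.385, 0.053, 1.613, -0, 1.476, -0.119], TCP at [0.188, -0.596, 0.231] pointing down, gripper open.
Joint ranges: [-3.01, 3.01], [-1.01, 2.22], [0.06, 2.58], [-1.02, 4.17], [0.09, 2.62], [-3.14, 3.14]. Speed limits (rad/s): [2.57, 2.57, 3.14, 3.14, 3.14, 3.14].

INTERFACE

Orientations are given as a unit quaternion [w, x, y, z].
In Python, from plant import * gives the robot as it stands. The module is installed in compiled form; this text tells all that it offers.
- The arm moves only by the tool play_rows, never from a script. Its arguments are lists of equal length, an entry for each row: "linear": the shift along the world's x, y, z in m, a list of three; "turn": the turn about the world's z in degrees. A call has 1 to 8 rows; each row shifts and turns the commanded pose from where the row before left it; what a row does not reach is not made up. A row lasts 1/8 s, in which the tool goes at most 62.5 mm and 10.7 degrees, less where a joint would pass 70% of its speed; a pose out of reach is approached as far as the arm can. A call is refused whole if a number of a shift passes 0.0625 or a number of a turn 10.7, either way. A call with a gripper value outside its range is refused whole. "hand" is the finger opening in m, from 0 to 0.0854, set as the call begins (left out, the last holds). The fingers move at their own pace and stop on an object; the grip force is fixed at half the most. Time passes only in rows, so rows that do not move let the fingers close. It gives the time, the measured TCP pose, the force, the opening and the grip force at its end, in the units of the state.
- state(): the state, without advancing time (a new reading comes with each control period).
- grab_frame(name): name is "side" or "top" or "wrist"; returns the picture (400x640x3 uint8, red, green, blue); there is no depth.
- camera_info(name): a dict with "camera_matrix" (3x3 intrinsics, pixels), "origin" and "attitude" of the camera in the world; the wrist camera has in their place "mount" (4x4, takes a point from camera to tool coordinates, whose origin is the TCP and whose axes are the flange's). Camera axes: x right, y down, z forward; pixel columns grow to the right and rows downward; lengths in m; the calibration is good to about 2 mm. A picture is of the moment at which its call begins: read the wrist's pose just before it. camera_info takes no time and is no camera call.
- job_done(): hands the job in; it is judged then, once.
Trained networks look in the newest picture that a camera, given by its name, has taken for a name from the list of things; names that differ only in an ending like _2 or _b are one class to them, and where a whole thing is asked for, a point or a joint stands for the part that bears it (a point fixed in the world has none). Each returns a list of dicts, best first, with "p" (0 to 1); they miss things now and then, are a little off and sometimes report something else, mostly with a low value. They report only what shows in the picture. A call takes as long as a camera call.
- trace(camera, thing): "region" (400x640 bool, what is visible of it) and "location" ([column, row] in pixels, amid what is visible of it).
The state is a dict: "time": time; "joint_pos": joint angles; "joint_vel": joint speeds; "joint_efforts": joint torques, N m; "tool_pos": TCP position; "tool_rot": TCP orientation; "contact_force": force on the tool from outside, world axes, zero at the start; "ft_torque": the same for the moment, N m; "gripper_width": opening from 0.0 (shut) to 1.0 (fully open); "grasp_force": force on a finger pad.
Only numpy, scipy, OpenCV 4.12 (cv2) and the standard library are available. Lean on these libraries where they do the work, as an engineer would, in place of code of your own. Each camera call takes 0.05 s, during which the arm holds its last target. There are 200 camera calls.

TASK

Soldering is over: take the pole with the bent hook from its rest, put its hook through the ring eye of the open vent flap on the fume filter box, and swing the flap shut with the hook still in the eye. Then unhook the pole and lay it back on the rest where it was, and leave the straight pole beside it where it lies.

Things in the scene. Friction and masses are not known exactly. Their poses are not given: they have to be found in the camera images.
- pole_grip (a point): Grip centre and balance point of the loose hook pole (150 g), in its axis, 56 mm above the bench. Pole lies level along its y. Wood handle 20 wide (x), 22 high (z), from y -85 to +55 mm; then an 8 mm steel shaft to y +250, bent square to +x: the hook. Rest: ribs 10 mm wide, 45 high under the handle at y -65 and +45, between them a 5 mm plate; 8 mm lips on the ribs 50 mm to each side.
- pole_hook (a point): Point in the hook of that pole: in the pole's axes 250 mm to +y and 28 mm to +x of pole_grip, same height. The hook is a straight level pin, 8 mm thick, along the pole's x, from the shaft's axis (28 mm to -x of this point) to its round end 21 mm to +x of this point.
- wand_grip (a point): Grip centre of the straight pole, to be left alone: same handle and axes, parallel to the hook pole and 100 mm to one side on the same rest (either may lie on either side). Its 8 mm shaft runs straight from y +55 to a dark round magnet 22 mm thick at y +235 to +253 mm: no bend.
- flap_eye (a point): Centre of the steel ring at the flap's free edge: hole 30 mm, outside 42, wire 6. Ring axis = x, level, along the hinge. Flap's axes: -y from hinge to free edge, z out of its top face. Hinge line: 135 mm to +y, 30 mm to -z of here, 146 mm above the bench. Flap: plate 136 mm wide (x), 6 thick, 110 long; a stem joins it to the ring. Box under it is fixed, 240 (x) by 250 by 130 mm high.
- flap (a joint): Vent flap's opening angle, rad: 0 shut (level, eye 176 mm above the bench, box's near side 65 mm farther to -y), grows as the free edge rises, stop at 1.5; starts at 0.9 to 1.3 (eye about 270 mm up). Light hinge friction: it stays where left, 1 N at the eye moves it. In closing the eye swings to the flap's -y side and down, about the hinge.

How it is judged:
On the way, in this order (a step that is already met when the one before it is completed fails the run):
1. the hook pin is through the ring eye while the flap is still open (x of pole_hook in the frame of flap_eye between -0.019 and 0.024 m and y of pole_hook in the frame of flap_eye between -0.017 and 0.017 m and z of pole_hook in the frame of flap_eye between -0.017 and 0.017 m and value of joint flap above 0.5 rad), for 0.1 s.
2. the flap is swung shut with the hook still in the eye (x of pole_hook in the frame of flap_eye between -0.019 and 0.024 m and y of pole_hook in the frame of flap_eye between -0.017 and 0.017 m and z of pole_hook in the frame of flap_eye between -0.017 and 0.017 m and value of joint flap below 0.17 rad), for 0.1 s.
At the end, for the whole second after the job is handed in: The flap is shut (within 10 degrees), the hook pole lies level (within 10 degrees) on the rest where it was (grip within 40 mm, hook within 80 mm of its start) and the straight pole is within 40 mm of where it lay (value of joint flap below 0.17 rad and distance of each of pole_grip, wand_grip from where it was at the start of the episode below 0.04 m and angle between pole_grip's own z axis and vertical below 0.18 rad and distance of pole_hook from where it was at the start of the episode below 0.08 m); the robot touches nothing.
It fails at once if the straight pole is moved more than 40 mm (distance of wand_grip from where it was at the start of the episode above 0.04 m).
It also fails if it takes over 54 s, if anything falls off the work surface, if the arm or the gripper's body presses on something with over 40 N, if the wrist force passes 120 N, or if a joint passes its speed limit or range.

## Working session

There is one attempt and no reset: what is moved stays moved. The work goes in short steps, Python scripts to look and compute and a tool call to move; the robot and the scene stay as the last step left them, time stands still between calls to the robot, and variables do not carry over. Pictures are saved under pics/ and viewed, at most 14 in all, crops included, and the job is handed in when it is done.

Besides the shell and the picture viewer there is one more tool, called after "Call:" as name(argument=value, ...), one argument or row to a line, values as JSON. play_rows: Moves the arm, as the interface text tells. Its arguments: {"type":"object","properties":{"linear":{"type":"array","items":{"type":"array","items":{"type":"number"}}},"turn":{"type":"array","items":{"type":"number"}},"hand":{"type":"number"}},"required":["linear","turn"]}

```bash
mkdir -p pics
cat > h.py <<'E'
from plant import *
import numpy as np, cv2
from scipy.spatial.transform import Rotation as R
def att(i):
    a=np.array(i["attitude"],float)
    return a if a.shape==(3,3) else R.from_quat(np.r_[a[1:],a[0]]).as_matrix()
def cam(n):
    i=camera_info(n); K=np.array(i["camera_matrix"])
    if n=="wrist":
        s=state(); q=s["tool_rot"]; M=np.array(i["mount"])
        Rt=R.from_quat(np.r_[q[1:],q[0]]).as_matrix()
        return K,np.array(s["tool_pos"])+Rt@M[:3,3],Rt@M[:3,:3]
    return K,np.array(i["origin"]),att(i)
def ray(n,p):
    K,o,A=cam(n); return o,A@np.linalg.inv(K)@np.r_[p,1]
def atz(n,p,z):
    o,d=ray(n,p); return o+d*(z-o[2])/d[2]
def proj(n,X):
    K,o,A=cam(n); c=K@(A.T@(np.array(X)-o)); return c[:2]/c[2]
def tri(obs):
    M=np.zeros((3,3));b=np.zeros(3)
    for n,p in obs:
        o,d=ray(n,p); d/=np.linalg.norm(d); P=np.eye(3)-np.outer(d,d); M+=P;b+=P@o
    return np.linalg.solve(M,b)
E
python3 - <<'E'
from h import *
print(camera_info("side"),camera_info("top")); print(state()["tool_rot"],state()["gripper_width"])
for n in ("side","top"):
    im=grab_frame(n); cv2.imwrite(f"pics/{n}0.png",im[:,:,::-1])
    for t in ("pole_grip","pole_hook","wand_grip","flap_eye","flap"):
        for d in trace(n,t)[:2]:
            r=np.argwhere(d["region"]); print(n,t,round(d["p"],2),d["location"],r.min(0)[::-1],r.max(0)[::-1],len(r))
E
```

```text
{'camera_matrix': array([[504.38068432,   0.        , 323.32303156],
       [  0.        , 504.38068432, 194.47009313],
       [  0.        ,   0.        ,   1.        ]]), 'origin': array([ 0.45725249, -0.80199347,  1.02846905]), 'attitude': array([-0.38179673,  0.92262957, -0.05104148,  0.01951151])} {'camera_matrix': array([[468.61420646,   0.        , 321.4270634 ],
       [  0.        , 468.61420646, 196.46857438],
       [  0.        ,   0.        ,   1.        ]]), 'origin': array([0.43004333, 0.06295532, 1.12251419]), 'attitude': array([-0.0343652 ,  0.71146172, -0.70051621,  0.04379823])}
[-1.03000094e-03  9.88409084e-01  1.51810477e-01 -2.80930247e-05] 0.9976094695931869
side pole_grip 0.85 [309.1, 357.6] [296 262] [322 399] 960
side pole_hook 0.8 [311.2, 352.3] [296 261] [323 399] 1059
side wand_grip 0.7 [360.2, 355.7] [334 256] [372 395] 801
side flap_eye 0.59 [316.7, 122.5] [294  94] [345 137] 1157
side flap 0.71 [314.8, 124.9] [295  97] [344 136] 951
top pole_grip 0.85 [469.9, 226.1] [369 210] [519 232] 983
top pole_hook 0.62 [470.1, 227.0] [368 210] [519 232] 1091
top wand_grip 0.86 [467.8, 185.7] [369 180] [515 191] 766
top flap_eye 0.8 [198.6, 178.3] [184 140] [210 215] 1252
top flap_eye 0.41 [465.4, 228.6] [369 211] [518 232] 913
top flap 0.71 [199.4, 179.0] [184 141] [211 214] 1279
top flap 0.46 [465.3, 185.1] [368 179] [515 191] 941
```

View pics/top0.png

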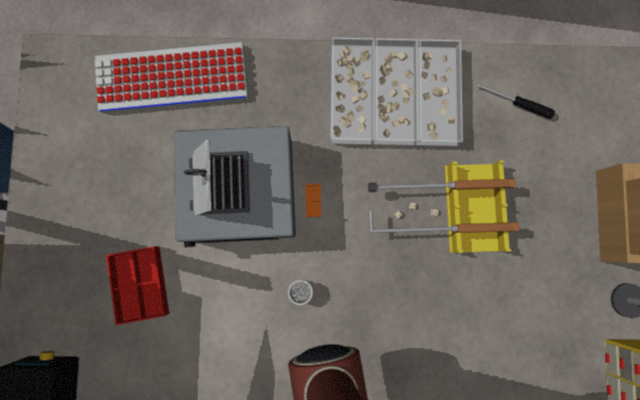

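View pics/side0.png

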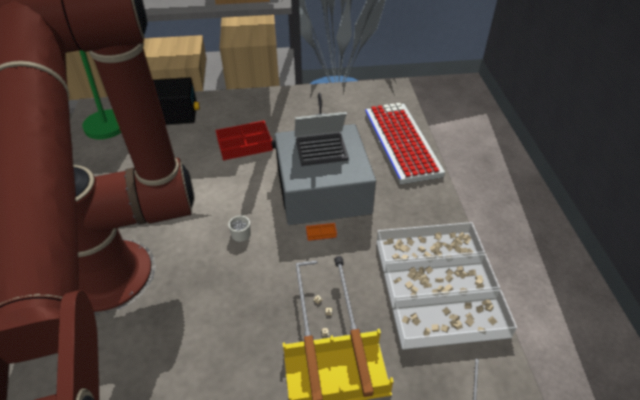

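Top view: the hook pole has its handle at (455–519, 227) and its shaft running to a corner at (370, 231). The pin points up to (370, 210). The straight wand is at row ~185, and the flap plate is at (195–213, 140–215) with its ring near (190, 172). The side view agrees: the ring is at about (320, 103).

Run:
```python
from h import *
T={}
for t in ("pole_grip","wand_grip"):
    r=trace("top",t)[0]["region"]; p=np.argwhere(r)[:,::-1].astype(float)
    h=p[p[:,0]>460]
    c=[(x,p[p[:,0]==x][:,1].mean()) for x in range(380,519,6)]
    P=np.array([atz("top",q,0.056) for q in c]); k=np.polyfit(P[:,1],P[:,0],1)
    print(t,"dx/dy",k[0],"ends",atz("top",(p[:,0].max()+.5,227 if 'pole' in t else 184),.067),atz("top",(p[:,0].min(),231 if 'pole' in t else 187),.056),"resid",np.std(P[:,0]-np.polyval(k,P[:,1])))
    if 'pole' in t:
        q=p[p[:,0]<374]; print("hook rows",q[:,1].min(),q[:,1].max(), atz("top",(371,q[:,1].min()),.056),atz("top",(371,q[:,1].max()),.056))
        kk=k
for n in("top","side"):
  im=cv2.imread(f"pics/{n}0.png"); 
  x0,y0=(165,115) if n=="top" else (270,80)
  cv2.imwrite(f"pics/{n}_flap.png",cv2.resize(im[y0:y0+100,x0:x0+100],(600,600),interpolation=cv2.INTER_CUBIC))
# box near-side edge & TCP reach
print("box corners top z=.13",[atz("top",q,.13).round(3) for q in((291,127),(295,236),(175,129),(176,241))])
im=cv2.imread("pics/top0.png"); cv2.imwrite("pics/pole_top.png",cv2.resize(im[160:265,360:530],(800,494),interpolation=cv2.INTER_CUBIC))
```

```text
pole_grip dx/dy -0.046747626770142145 ends [ 0.48514503 -0.39967929  0.067     ] [ 0.47133252 -0.05979821  0.056     ] resid 0.0005043384537018798
hook rows 210.0 232.0 [ 0.5193186  -0.06420904  0.056     ] [ 0.46913204 -0.06436141  0.056     ]
 ** On entry to DLASCL parameter number  4 had an illegal value
 ** On entry to DLASCL parameter number  4 had an illegal value
 ** On entry to DLASCL parameter number  4 had an illegal value
 ** On entry to DLASCL parameter number  4 had an illegal value
 ** On entry to DLASCL parameter number  5 had an illegal value
 ** On entry to DLASCL parameter number  4 had an illegal value<stdin>:6: RuntimeWarning: Mean of empty slice.
  ret = ret.dtype.type(ret / rcount)
Traceback (most recent call last):
numpy.linalg.LinAlgError: SVD did not converge in Linear Least Squares
```

Run:
```python
from h import *
r=trace("top","pole_grip")[0]["region"]; p=np.argwhere(r)[:,::-1].astype(float)
c=[(x,p[p[:,0]==x][:,1].mean()) for x in range(380,515,6) if (p[:,0]==x).any()]
P=np.array([atz("top",q,0.056) for q in c]); k=np.polyfit(P[:,1],P[:,0],1)
print("grip x",np.polyval(k,-.3145),k,"start tool y axis",R.from_quat([0.9884,.1518,0,-.001]).as_matrix().round(3).tolist())
for n in("top","side"):
  im=cv2.imread(f"pics/{n}0.png"); 
  x0,y0=(165,115) if n=="top" else (270,80)
  cv2.imwrite(f"pics/{n}_flap.png",cv2.resize(im[y0:y0+100,x0:x0+100],(600,600),interpolation=cv2.INTER_CUBIC))
print("box corners top z=.13",[atz("top",q,.13).round(3) for q in((291,127),(295,236),(175,129),(176,241))])
```

```text
grip x 0.48385350244235853 [-0.04759628  0.46888447] start tool y axis [[0.954, 0.3, -0.0], [0.3, -0.954, 0.002], [0.0, -0.002, -1.0]]
box corners top z=.13 [array([0.691, 0.119, 0.13 ]), array([0.456, 0.105, 0.13 ]), array([0.682, 0.368, 0.13 ]), array([0.441, 0.354, 0.13 ])]
```

View pics/top_flap.png

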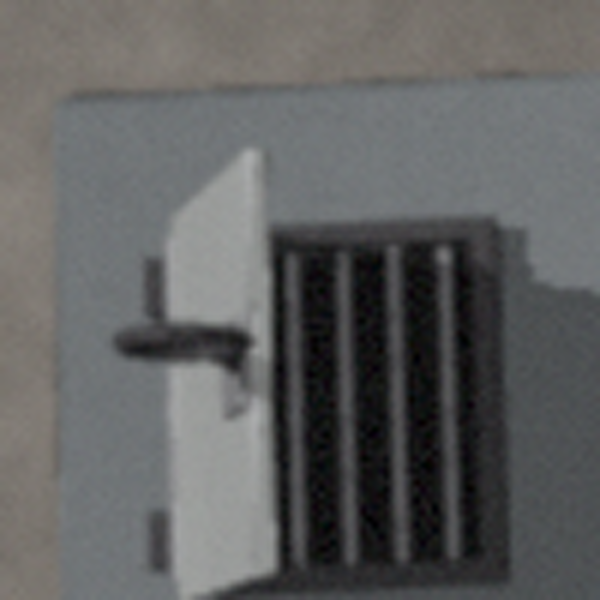

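View pics/side_flap.png

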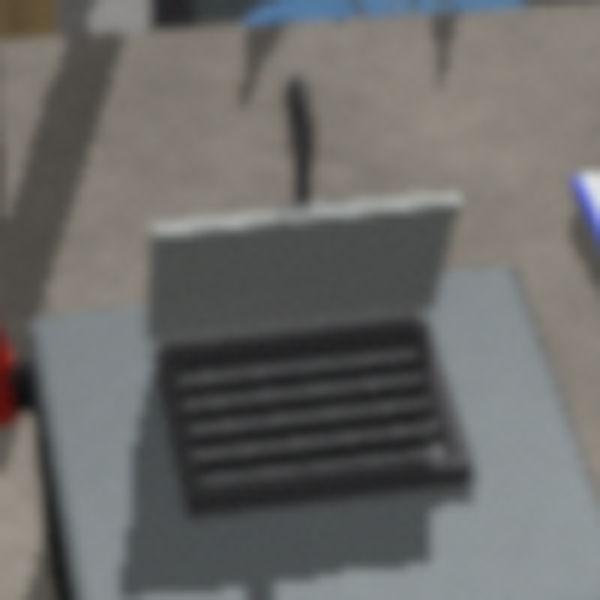

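The top crop shows the ring edge-on, spanning px (184–207, 172). In the side crop the ring is at px (320, 93–115), with its foot hidden behind the plate edge.

```bash
cat >> h.py <<'E'
YB=np.deg2rad(3.1); bx=np.array([np.cos(YB),np.sin(YB),0]); by=np.array([-np.sin(YB),np.cos(YB),0])
E
python3 - <<'E'
from h import *
from scipy.optimize import least_squares
near=np.array([.5735,.112,0])
def geo(v):
    s,h,th=v; H=near+s*bx+(.2+h)*by+[0,0,.146]
    f=-np.cos(th)*by+np.array([0,0,np.sin(th)]); n=np.sin(th)*by+np.array([0,0,np.cos(th)])
    return H,H+.135*f+.03*n,f,n
def res(v):
    H,E,f,n=geo(v); F=H+.110*f+.003*n
    o=proj
    r=[o("top",E)-[195.3,172], o("side",E+.021*(.5*f+.866*n))[:1]-[319.3], (o("side",E)-[320,104.5])*.5]
    # plate free-edge corners
    for q,c in((.068,"r"),(-.068,"l")):
        r.append(o("side",F+q*bx+v[0]*0)-([346,112.3] if c=="r" else [295.5,118.3]))
    r.append(np.array([v[1]/.004]))
    return np.concatenate([np.ravel(a) for a in r])
s=least_squares(res,[0,0,1.1]); H,E,f,n=geo(s.x)
print(s.x,"eye",E,"hinge",H,"res",s.fun.round(1)); print("tri",tri([("top",(195.3,172)),("side",(320,104.5))]))
E
```

```text
[4.91251470e-04 1.58011873e-03 1.10803976e+00] eye [0.56489671 0.27993915 0.28019391] hinge [0.56308932 0.31331171 0.146     ] res [ 0.9 -0.2 -0.2 -0.  -1.8  0.4 -0.1 -0.6 -0.9  0.4]
tri [0.56626226 0.28543661 0.26531247]
```

Call:
play_rows(
  linear=[
    [0.037,0.035,0],
    [0.037,0.035,0],
    [0.037,0.035,0],
    [0.037,0.035,0],
    [0.037,0.035,0],
    [0.037,0.035,0],
    [0.037,0.035,0],
    [0.037,0.035,0],
  ],
  turn=[9.4,9.4,9.4,9.4,9.4,9.4,9.4,9.4],
  hand=0.06,
)

```text
time: 1.75
tool_pos: [0.4847, -0.315, 0.2316]
tool_rot: [0.0, 0.689, 0.725, -0.0]
contact_force: [0.4, -0.0, 0.4]
gripper_width: 0.701
grasp_force: 0.0
```

```bash
cat > look.py <<'E'
from h import *
s=state();q=s["tool_rot"];M=R.from_quat(np.r_[q[1:],q[0]]).as_matrix()
print(s["time"],np.round(s["tool_pos"],4),"yaw of tool y",np.degrees(np.arctan2(M[1,1],M[0,1])).round(2),np.round(M[:,2],3),np.round(s["joint_pos"],2))
E
python3 - <<'E'
import look
from h import *
im=grab_frame("wrist"); cv2.imwrite("pics/w1.png",im[:,:,::-1])
for t in ("pole_grip","wand_grip"):
    d=trace("wrist",t)
    if d:
        r=d[0]["region"]; p=np.argwhere(r)[:,::-1].astype(np.float32); 
        vx,vy,x,y=cv2.fitLine(p,cv2.DIST_HUBER,0,.01,.01).ravel()
        A=atz("wrist",(x,y),.056);B=atz("wrist",(x+60*vx,y+60*vy),.056);u=B-A
        print(t,d[0]["p"],d[0]["location"],len(p),"x at y=-.3145:",A[0]+u[0]*(-.3145-A[1])/u[1],"slope",u[0]/u[1])
E
```

```text
1.75 [ 0.4847 -0.315   0.2316] yaw of tool y 2.97 [ 0.001 -0.001 -1.   ] [-0.7  -0.06  1.72 -0.    1.48 -0.76]
wand_grip 0.7 [420.3, 160.4] 4300 x at y=-.3145: 0.5825468838295236 slope -0.05130428014587241
```

View pics/w1.png

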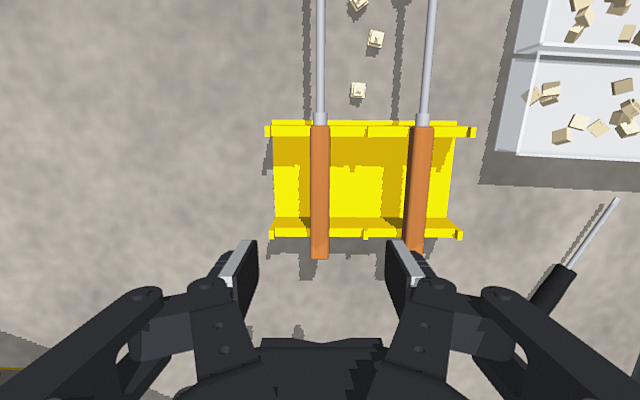

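The wrist view shows the hook pole handle at column 320 (rows 125–258), midway between the pads and parallel to the tool. The wand is at column 420 and clear of the fingers.

Call:
play_rows(
  linear=[
    [-0.001,0,-0.04],
    [-0.001,0,-0.04],
    [0,0,-0.04],
    [0,0,-0.04],
    [0,0,-0.025],
    [0,0,-0.01],
    [0,0,0],
  ],
  turn=[0,0,0,0,0,0,0],
)

```text
time: 2.78
tool_pos: [0.481, -0.3167, 0.0362]
tool_rot: [-0.0, 0.691, 0.723, -0.0]
contact_force: [-0.4, -0.7, 0.0]
gripper_width: 0.697
grasp_force: 0.0
```

Call:
play_rows(
  linear=[
    [0,0,0],
    [0,0,0],
    [0,0,0],
    [0,0,0],
    [0,0,0],
    [0,0,0],
  ],
  turn=[0,0,0,0,0,0],
  hand=0.0,
)

```text
time: 3.52
tool_pos: [0.4825, -0.317, 0.0379]
tool_rot: [0.001, 0.69, 0.723, -0.0]
contact_force: [0.5, 0.1, 6.3]
gripper_width: 0.223
grasp_force: 59.3
```

Call:
play_rows(
  linear=[
    [0,0,0.005],
    [0,0,0.02],
    [0,0,0.04],
    [0,0,0.04],
    [0,0,0.04],
    [0,0,0.04],
    [0,0,0.03],
    [0,0,0.0],
  ],
  turn=[0,0,0,0,0,0,0,0],
)

```text
time: 4.53
tool_pos: [0.4828, -0.3171, 0.2557]
tool_rot: [0.004, 0.69, 0.723, 0.0]
contact_force: [0.5, -0.3, -1.0]
gripper_width: 0.223
grasp_force: 58.6
```

```bash
cat > meas.py <<'E'
import look
from h import *
import sys
n=sys.argv[1]
for c in("top","side"):
    im=grab_frame(c); cv2.imwrite(f"pics/{c}_{n}.png",im[:,:,::-1])
    for t in("pole_hook","flap_eye"):
        for d in trace(c,t)[:1]:
            p=np.argwhere(d["region"])[:,::-1]; print(c,t,round(d["p"],2),d["location"],p.min(0),p.max(0),"extreme pts: topmost",p[p[:,1].argmin()],"left",p[p[:,0].argmin()])
E
python3 meas.py a
python3 - <<'E'
import cv2,numpy as np
a=cv2.imread("pics/top_a.png");b=cv2.imread("pics/side_a.png")
cv2.imwrite("pics/a.png",np.hstack([cv2.resize(a[120:270,330:530],(400,300)),cv2.resize(b[200:400,230:430],(400,400))[:300]]))
E
```

```text
4.525 [ 0.4828 -0.3171  0.2557] yaw of tool y 2.67 [ 0.006 -0.005 -1.   ] [-0.71 -0.08  1.7  -0.    1.51 -0.76]
top pole_hook 0.92 [495.0, 222.3] [384 203] [531 228] extreme pts: topmost [384 203] left [384 203]
top flap_eye 0.8 [201.1, 177.8] [184 140] [210 214] extreme pts: topmost [206 140] left [184 171]
side pole_hook 0.93 [312.9, 320.9] [303 292] [320 350] extreme pts: topmost [306 292] left [303 296]
side flap_eye 0.9 [318.2, 121.5] [295  95] [346 137] extreme pts: topmost [319  95] left [295 119]
```

View pics/a.png

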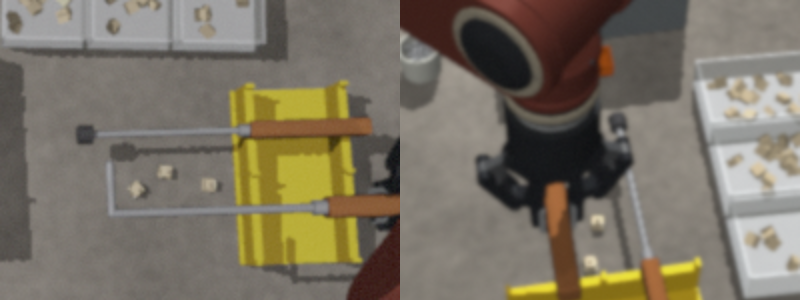

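The pole is held, level and straight. I'll carry it toward the flap and stop 60 mm short of the eye.

Call:
play_rows(
  linear=[
    [0.002,0.02,0.005],
    [0.002,0.04,0],
    [0.002,0.045,0],
    [0.002,0.045,0],
    [0.002,0.045,0],
    [0.002,0.045,0],
    [0,0.03,0],
    [0,0.01,0],
  ],
  turn=[0,0,0,0,0,0,0,0],
)

```text
time: 5.82
tool_pos: [0.4931, -0.0339, 0.2561]
tool_rot: [-0.0, 0.689, 0.724, 0.0]
contact_force: [0.3, 0.1, -1.1]
gripper_width: 0.225
grasp_force: 58.6
```

```bash
python3 meas.py b
python3 - <<'E'
from h import *
w=grab_frame("wrist")[:,:,::-1]
a=cv2.imread("pics/top_b.png");b=cv2.imread("pics/side_b.png")
cv2.imwrite("pics/b.png",np.vstack([np.hstack([cv2.resize(a[130:250,160:360],(400,240),interpolation=3),cv2.resize(b[70:190,220:420],(400,240),interpolation=3)]),cv2.resize(w,(800,500))[:350]]))
s=state();G=np.array(s["tool_pos"])+[0,.0025,.019]
a=np.deg2rad(2.7);px=np.array([np.cos(a),np.sin(a),0]);py=np.array([-np.sin(a),np.cos(a),0])
for nm,X in(("corner",G+.25*py),("tip",G+.25*py+.049*px),("eye",[.565,.280,.280])):
    print(nm,np.round(X,4),[proj(c,X).round(1) for c in("top","side","wrist")])
E
```

```text
5.825 [ 0.4931 -0.0339  0.2561] yaw of tool y 2.83 [-0.  0. -1.] [-0.22 -0.28  1.88  0.    1.54 -0.27]
top pole_hook 0.87 [279.8, 212.4] [227 192] [341 220] extreme pts: topmost [229 192] left [227 194]
top flap_eye 0.71 [201.5, 175.6] [185 141] [211 214] extreme pts: topmost [205 141] left [185 171]
side pole_hook 0.77 [305.5, 200.7] [298 175] [312 221] extreme pts: topmost [300 175] left [298 178]
side flap_eye 0.83 [329.0, 121.5] [318  95] [346 134] extreme pts: topmost [319  95] left [318 110]
corner [0.4818 0.2152 0.2752] [array([230.9, 218.4]), array([289.3, 119.7]), array([ 325.3, -757.7])]
tip [0.5307 0.2175 0.2752] [array([230.6, 191.4]), array([308.9, 117.8]), array([ 546.4, -759.1])]
eye [0.565 0.28  0.28 ] [array([196.2, 171.8]), array([319.9, 100.9]), array([  877.5, -1527.6])]
```

View pics/b.png

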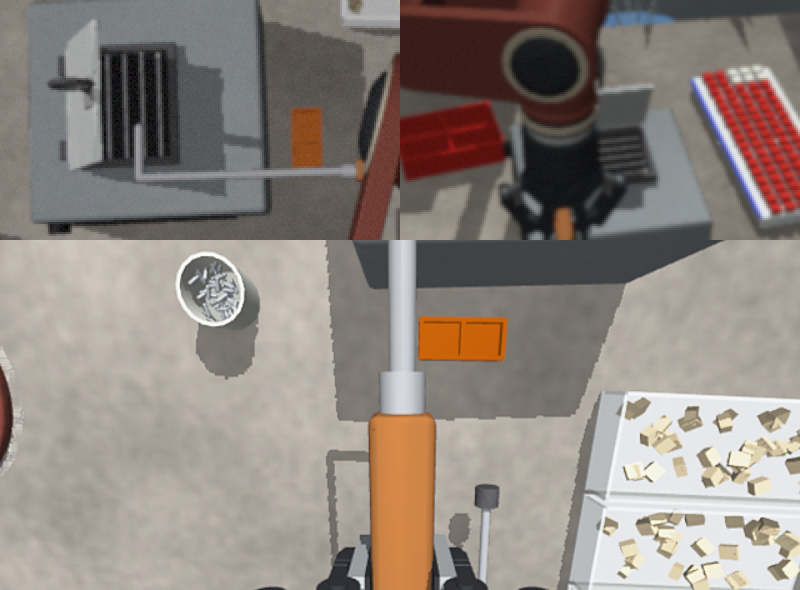

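Top crop: the pin is at column 229 (rows 192–218) and the ring center is at (195.5, 172). That leaves about 60 mm to go in y and 55 mm in x. The wrist view shows the pole straight.

Call:
play_rows(
  linear=[
    [0,0.02,0.005],
    [0,0.025,0],
    [0,0.015,0],
    [0,0,0],
    [0,0,0],
  ],
  turn=[0,0,0,0,0],
)

```text
time: 6.8
tool_pos: [0.4936, 0.0232, 0.2612]
tool_rot: [0.0, 0.691, 0.723, -0.0]
contact_force: [-0.4, 0.4, -1.5]
gripper_width: 0.224
grasp_force: 58.6
```

```bash
python3 meas.py c
python3 - <<'E'
from h import *
a=cv2.imread("pics/top_c.png");b=cv2.imread("pics/side_c.png")
cv2.imwrite("pics/c.png",np.hstack([cv2.resize(a[145:220,170:245],(500,500),interpolation=3),cv2.resize(b[85:135,295:325],(300,500),interpolation=3)]))
E
```

```text
6.8 [0.4936 0.0232 0.2612] yaw of tool y 2.64 [-0. -0. -1.] [-0.1  -0.28  1.87 -0.    1.55 -0.15]
top pole_hook 0.72 [234.0, 213.0] [195 191] [296 219] extreme pts: topmost [196 191] left [195 193]
top flap_eye 0.79 [201.7, 174.5] [185 141] [210 212] extreme pts: topmost [205 141] left [185 171]
side pole_hook 0.58 [305.1, 179.0] [296 154] [309 199] extreme pts: topmost [298 154] left [296 156]
side flap_eye 0.85 [327.2, 121.3] [317  93] [345 134] extreme pts: topmost [319  93] left [317 115]
```

View pics/c.png

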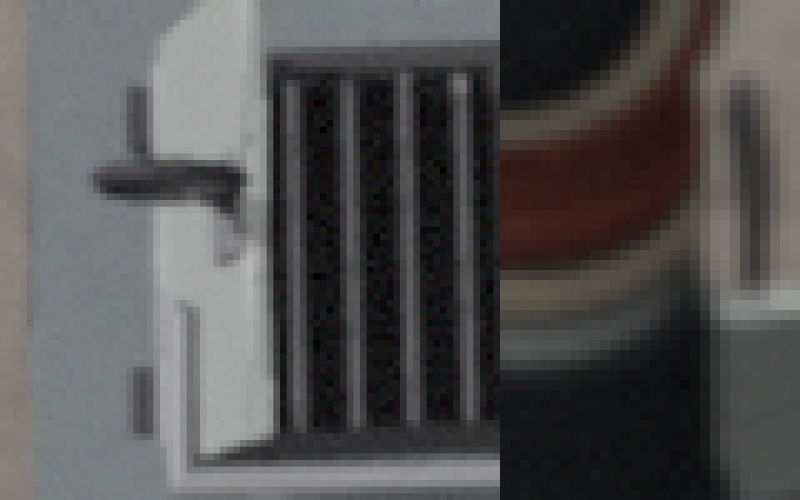

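The ring is at px (184–207, 172) and the pin at column 197 with its tip at row 190, so they are aligned to about 2 mm. Inserting 54 mm along the hinge axis.

Call:
play_rows(
  linear=[
    [0.01,0.001,0],
    [0.012,0.001,0],
    [0.012,0.001,0],
    [0.01,0.001,0],
    [0.01,0,0],
    [0,0,0],
    [0,0,0],
  ],
  turn=[0,0,0,0,0,0,0],
)

```text
time: 7.98
tool_pos: [0.5474, 0.0278, 0.2612]
tool_rot: [-0.0, 0.69, 0.723, -0.0]
contact_force: [-0.0, -0.8, -1.1]
gripper_width: 0.22
grasp_force: 58.8
```

```bash
python3 meas.py d
python3 - <<'E'
from h import *
a=cv2.imread("pics/top_d.png");b=cv2.imread("pics/side_d.png")
cv2.imwrite("pics/d.png",np.hstack([cv2.resize(a[145:205,170:230],(500,500),interpolation=3),cv2.resize(b[85:135,295:325],(300,500),interpolation=3)]))
E
```

```text
7.975 [0.5474 0.0278 0.2612] yaw of tool y 2.66 [-0.  0. -1.] [-0.08 -0.15  1.76 -0.    1.53 -0.13]
top pole_hook 0.57 [236.5, 183.6] [193 163] [319 189] extreme pts: topmost [195 163] left [193 175]
top flap_eye 0.95 [199.9, 174.6] [185 140] [211 215] extreme pts: topmost [207 140] left [185 171]
side pole_hook 0.56 [327.2, 173.3] [321 152] [333 194] extreme pts: topmost [323 152] left [321 156]
side flap_eye 0.51 [298.4, 121.9] [294 112] [345 137] extreme pts: topmost [344 112] left [294 118]
```

View pics/d.png

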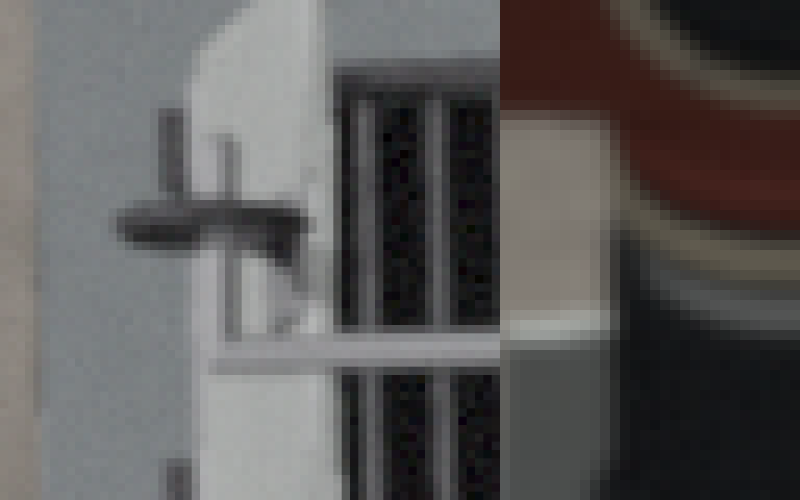

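The pin now passes under the ring's upper wire. Its tip is visible beyond the ring (crop rows 135–205), the corner is at row 355, and the ring hasn't moved. Next is the closing arc about the hinge.

Call:
play_rows(
  linear=[
    [0.0005,-0.009,-0.0026],
    [0.0005,-0.009,-0.0033],
    [0.0005,-0.009,-0.0039],
    [0.0005,-0.0084,-0.0044],
    [0.0005,-0.0081,-0.0051],
    [0.0004,-0.008,-0.0056],
    [0.0004,-0.0073,-0.0061],
    [0.0004,-0.007,-0.0066],
  ],
  turn=[0,0,0,0,0,0,0,0],
)

```text
time: 9.28
tool_pos: [0.5513, -0.0384, 0.2232]
tool_rot: [-0.0, 0.69, 0.723, -0.0]
contact_force: [-0.2, 0.3, -1.9]
gripper_width: 0.223
grasp_force: 58.7
```

```bash
cat > chk.py <<'E'
import look,sys
from h import *
from meas import *
# predicted ring centre for a given flap angle
H=np.array([.5631,.3133,.146])
for th in map(float,sys.argv[2:]):
    f=-np.cos(th)*by+np.array([0,0,np.sin(th)]); n=np.sin(th)*by+np.array([0,0,np.cos(th)])
    print(th,"eye top px",proj("top",H+.135*f+.03*n).round(1),"plate edge px",proj("top",H+.11*f+.003*n).round(1))
E
python3 chk.py e 0.5 .55 .6 .65 .7
```

```text
9.275 [ 0.5513 -0.0384  0.2232] yaw of tool y 2.67 [-0.  0. -1.] [-0.2  -0.12  1.79  0.    1.47 -0.25]
top flap_eye 0.56 [212.1, 179.5] [193 143] [241 214] extreme pts: topmost [228 143] left [193 156]
side pole_hook 0.57 [335.3, 209.7] [325 184] [340 230] extreme pts: topmost [328 184] left [325 192]
0.5 eye top px [239.1 174.1] plate edge px [237.5 177.2]
0.55 eye top px [236.2 173.8] plate edge px [235.6 176.8]
0.6 eye top px [233.2 173.5] plate edge px [233.6 176.6]
0.65 eye top px [230.  173.2] plate edge px [231.5 176.3]
0.7 eye top px [226.7 172.9] plate edge px [229.3 176. ]
```

The flap is following. Finishing the arc with a small overshoot.

Call:
play_rows(
  linear=[
    [0.0004,-0.0065,-0.0072],
    [0.0003,-0.006,-0.0075],
    [0.0003,-0.0054,-0.008],
    [0.0003,-0.005,-0.0082],
    [0.0002,-0.0043,-0.0087],
    [0.0002,-0.0037,-0.0088],
    [0.0002,-0.003,-0.009],
    [0.0001,-0.0024,-0.0093],
  ],
  turn=[0,0,0,0,0,0,0,0],
)

```text
time: 10.58
tool_pos: [0.5533, -0.0744, 0.1564]
tool_rot: [0.0, 0.691, 0.723, 0.0]
contact_force: [-0.9, -0.0, -0.5]
gripper_width: 0.222
grasp_force: 58.7
```

Call:
play_rows(
  linear=[
    [0,0,-0.003],
    [0,0,-0.003],
    [0,0,-0.002],
    [0,0,0],
    [0,0,0],
  ],
  turn=[0,0,0,0,0],
)

```text
time: 11.2
tool_pos: [0.5534, -0.0743, 0.1492]
tool_rot: [0.0, 0.69, 0.723, 0.0]
contact_force: [0.2, 0.1, -0.3]
gripper_width: 0.228
grasp_force: 58.7
```

```bash
python3 chk.py f 0 .05 .1 .15
python3 - <<'E'
from h import *
a=cv2.imread("pics/top_f.png");b=cv2.imread("pics/side_f.png")
cv2.imwrite("pics/f.png",np.hstack([cv2.resize(a[130:230,180:280],(500,500),interpolation=3),cv2.resize(b[90:230,260:344],(300,500),interpolation=3)]))
E
```

```text
11.2 [ 0.5534 -0.0743  0.1492] yaw of tool y 2.67 [ 0. -0. -1.] [-0.27 -0.04  1.85 -0.    1.33 -0.31]
top pole_hook 0.71 [315.5, 188.9] [258 169] [361 194] extreme pts: topmost [259 169] left [258 170]
top flap_eye 0.93 [217.8, 179.9] [193 150] [266 214] extreme pts: topmost [228 150] left [193 168]
side pole_hook 0.61 [338.0, 247.0] [328 221] [342 266] extreme pts: topmost [332 221] left [328 230]
0.0 eye top px [259.2 178.3] plate edge px [248.7 180.7]
0.05 eye top px [257.9 177.8] plate edge px [248.2 180.3]
0.1 eye top px [256.5 177.4] plate edge px [247.6 179.9]
0.15 eye top px [255.  176.9] plate edge px [246.8 179.6]
```

View pics/f.png

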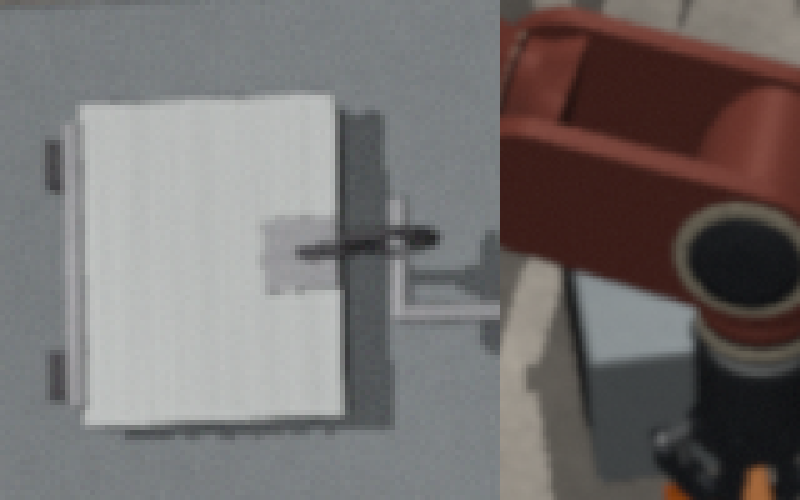

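Nearly shut: the plate edge is at column 248, the pin at column 260, still in the ring, and there's no contact force yet. I'll press down a little more until the ring seats.

Call:
play_rows(
  linear=[
    [0,0,-0.003],
    [0,0,-0.002],
    [0,0,0],
    [0,0,0],
  ],
  turn=[0,0,0,0],
)

```text
time: 12.0
tool_pos: [0.5535, -0.0742, 0.1443]
tool_rot: [0.0, 0.691, 0.723, 0.0]
contact_force: [-0.0, -0.0, 0.7]
gripper_width: 0.223
grasp_force: 59.1
```

Run:
```python
from plant import *
s=state();print(s["tool_pos"],s["contact_force"],s["ft_torque"])
```

```text
[ 0.55347725 -0.07423849  0.14434093] [-0.02817109 -0.0486067   0.67691096] [ 0.48317187  0.00476341 -0.00175273]
```

A torque of 0.48 N·m and a force change of about 2 N show the flap is seated. I'll center the pin in the hole and withdraw along −x.

Call:
play_rows(
  linear=[
    [0,0,0.005],
    [0,0,0.006],
    [0,0,0],
    [-0.01,-0.0005,0],
    [-0.015,-0.001,0],
    [-0.015,-0.001,0],
    [-0.015,-0.001,0],
    [-0.01,0,0],
  ],
  turn=[0,0,0,0,0,0,0,0],
)

```text
time: 13.0
tool_pos: [0.4869, -0.0778, 0.1549]
tool_rot: [-0.0, 0.691, 0.723, -0.0]
contact_force: [0.3, -0.3, -2.0]
gripper_width: 0.225
grasp_force: 58.8
```

```bash
python3 chk.py g 0 .1
python3 - <<'E'
from h import *
a=cv2.imread("pics/top_g.png")
cv2.imwrite("pics/g.png",cv2.resize(a[130:230,180:280],(500,500),interpolation=3))
E
```

```text
13.0 [ 0.4869 -0.0778  0.1549] yaw of tool y 2.64 [-0. -0. -1.] [-0.31 -0.21  1.99 -0.    1.36 -0.36]
top pole_hook 0.87 [313.8, 223.3] [258 201] [365 226] extreme pts: topmost [260 201] left [258 203]
top flap_eye 0.77 [219.1, 180.4] [192 149] [267 215] extreme pts: topmost [233 149] left [192 164]
side pole_hook 0.82 [306.9, 246.2] [299 223] [312 268] extreme pts: topmost [301 223] left [299 225]
side flap_eye 0.55 [357.1, 346.8] [334 256] [373 396] extreme pts: topmost [336 256] left [334 258]
0.0 eye top px [259.2 178.3] plate edge px [248.7 180.7]
0.1 eye top px [256.5 177.4] plate edge px [247.6 179.9]
```

View pics/g.png

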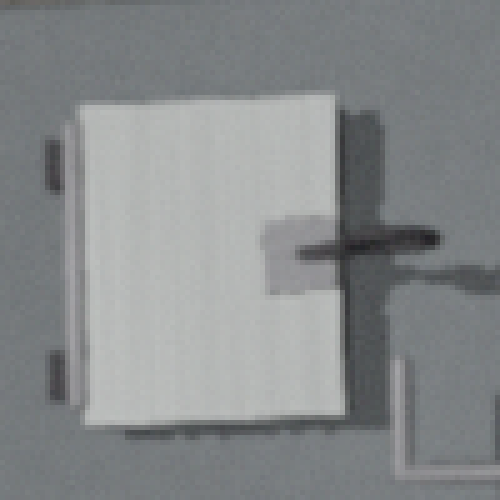

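Unhooked: the pin tip is at crop (400, 355), well clear of the ring at (410, 240), and the flap is shut. Now returning to the rest.

Call:
play_rows(
  linear=[
    [0,-0.02,0.01],
    [-0.001,-0.04,0.01],
    [-0.001,-0.045,0],
    [-0.001,-0.045,0],
    [-0.001,-0.045,0],
    [0,-0.03,0],
    [0,-0.014,0],
    [0,0,0],
  ],
  turn=[0,0,0,0,0,0,0,0],
)

```text
time: 14.3
tool_pos: [0.4844, -0.317, 0.1748]
tool_rot: [-0.0, 0.691, 0.723, 0.0]
contact_force: [0.1, 1.0, -1.1]
gripper_width: 0.224
grasp_force: 58.7
```

```bash
python3 meas.py h
python3 - <<'E'
from h import *
b=cv2.imread("pics/side_h.png");a=cv2.imread("pics/top_h.png")
s=state();G=np.array(s["tool_pos"])+[0,.0025,.019]
a_=np.deg2rad(2.7);px=np.array([np.cos(a_),np.sin(a_),0]);py=np.array([-np.sin(a_),np.cos(a_),0])
for dp in(-.05,0,.05):
    u=py*np.cos(dp)+np.array([0,0,np.sin(dp)])
    print(dp,[(proj(c,G+.25*u+.049*px).round(1),proj(c,G-.085*u+[0,0,.011]).round(1)) for c in("top","side")])
E
```

```text
14.3 [ 0.4844 -0.317   0.1748] yaw of tool y 2.62 [-0.     0.001 -1.   ] [-0.71 -0.01  1.78  0.    1.38 -0.75]
top pole_hook 0.66 [463.7, 225.0] [377 204] [511 230] extreme pts: topmost [377 204] left [377 204]
top flap_eye 0.6 [220.5, 178.5] [193 148] [267 214] extreme pts: topmost [244 148] left [193 155]
side pole_hook 0.67 [317.1, 343.5] [306 316] [322 370] extreme pts: topmost [308 316] left [306 322]
side flap_eye 0.93 [320.3, 144.9] [295 130] [349 163] extreme pts: topmost [330 130] left [295 137]
-0.05 [(array([377.1, 203.8]), array([550.1, 222. ])), (array([316.9, 227. ]), array([317.1, 364.7]))]
0 [(array([377.8, 203.2]), array([549.1, 222.1])), (array([316.8, 223.2]), array([317.2, 365.9]))]
0.05 [(array([378.8, 202.6]), array([548. , 222.2])), (array([316.8, 219.5]), array([317.2, 367. ]))]
```

Call:
play_rows(
  linear=[
    [-0.001,0,-0.03],
    [-0.001,0,-0.04],
    [0,0,-0.035],
    [0,0,-0.02],
    [0,0,-0.006],
    [0,0,-0.004],
    [0,0,-0.001],
    [0,0,0],
  ],
  turn=[0,0,0,0,0,0,0,0],
)

```text
time: 15.6
tool_pos: [0.4829, -0.3173, 0.0401]
tool_rot: [0.001, 0.69, 0.723, 0.0]
contact_force: [0.1, -0.2, -1.3]
gripper_width: 0.225
grasp_force: 58.8
```

Call:
play_rows(
  linear=[
    [0,0,0],
    [0,0,0],
    [0,0,0],
    [0,0,0],
    [0,0,0],
    [0,0,0],
  ],
  turn=[0,0,0,0,0,0],
  hand=0.06,
)

```text
time: 16.35
tool_pos: [0.4822, -0.3168, 0.039]
tool_rot: [-0.0, 0.69, 0.723, 0.0]
contact_force: [-0.3, -0.4, -0.4]
gripper_width: 0.7
grasp_force: 0.0
```

Call:
play_rows(
  linear=[
    [0,0,0.01],
    [0,0,0.02],
    [0,0,0.03],
    [0,0,0.04],
    [0,0,0.04],
    [0,0,0.03],
    [0,-0.02,0.02],
    [0,0,0],
  ],
  turn=[0,0,0,0,0,0,0,0],
)

```text
time: 17.35
tool_pos: [0.4833, -0.3383, 0.2332]
tool_rot: [0.003, 0.691, 0.723, 0.0]
contact_force: [0.6, -0.2, -0.1]
gripper_width: 0.696
grasp_force: 0.0
```

```bash
python3 meas.py i
python3 - <<'E'
from h import *
a=cv2.imread("pics/top_i.png");w=grab_frame("wrist")[:,:,::-1]
cv2.imwrite("pics/i.png",np.hstack([cv2.resize(a[120:260,180:530],(500,200),interpolation=3),cv2.resize(w,(300,200))]))
z=cv2.imread("pics/top0.png"); d=np.abs(a.astype(int)-z).max(2)>40
print("changed px near poles",d[165:240,360:480].sum())
E
```

```text
17.35 [ 0.4833 -0.3383  0.2332] yaw of tool y 2.6 [ 0.005 -0.004 -1.   ] [-0.74 -0.04  1.7   0.    1.47 -0.78]
top pole_hook 0.95 [467.5, 225.2] [369 211] [519 233] extreme pts: topmost [370 211] left [369 212]
top flap_eye 0.72 [219.4, 179.1] [193 149] [266 214] extreme pts: topmost [233 149] left [193 156]
side pole_hook 0.92 [316.3, 364.9] [303 311] [322 399] extreme pts: topmost [304 311] left [303 312]
side flap_eye 0.71 [321.5, 146.4] [296 130] [348 162] extreme pts: topmost [331 130] left [296 136]
changed px near poles 0
```

View pics/i.png

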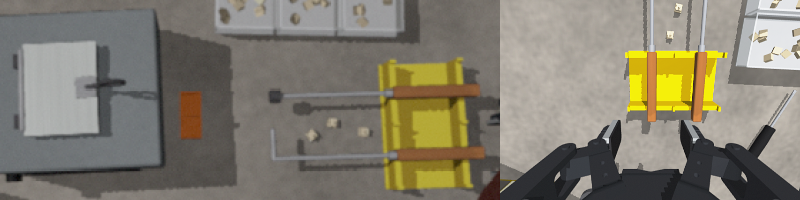

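The pole is back where it lay (369–519, 211–233, against 368–519, 210–232 at the start). The wand is unmoved, the flap is shut, and the gripper is clear of everything.

```bash
python3 -c "
from plant import *
print(job_done())"
```

```text
the job is handed in; nothing more can be done
None
```

I hooked the flap's eye and swung it shut, then laid the hook pole back where it was. The straight pole was not moved, and the job was handed in at about 17 s; no verdict was returned.

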